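Draw a slipped pivot disc into line with the taper pin

TASK

Take the long taper pin out of the wooden rack and drive it straight down through the hole of the pivot block until its collar sits flush on the cap board, then let go. The steel disc inside the block has slipped out of line, so feel for its hole with the pin's nose and let the taper pull it over: press gently, never force the pin, and leave everything else where it is.

Things in the scene. Friction and masses are not known exactly. Their poses are not given: they have to be found in the camera images.
- pin_grip (a point): Centre of the taper pin's handle, the point to grasp; z runs up the pin. Handle: dark wooden cylinder 28 mm across, 44 mm long, with a 31 mm ball on its end. This point is 22 mm above the collar's top, 28 mm above its underside and 101 mm above the tip. The pin (about 250 g) stands upright in a rack hole, collar on the rack's top; lift it straight up 80 mm to free it.
- pin_seat (a point): Centre of the underside of the pin's collar (36 mm across, 6 mm thick), 73 mm above the tip; z up the pin. Below it the steel pin has a parallel shank 22.5 mm across for 25 mm, then a taper 32 mm long down to 8 mm across, then a straight nose 8 mm across, 16 mm long.
- pin_tip (a point): Flat lower end of the pin's nose, on the pin's axis.
- hole (a point): Centre of the hole's mouth on the block's top, 76 mm above the table. The disc in the block has slipped 11.5 to 13 mm off this axis in any sideways direction, not measured (a crescent shows from above). A nose on the axis lands on the disc 13 mm down; some 7 mm to the side of the disc's hole it passes. The disc slides under about 4 N and stays put. With the pin home its tip is 3 mm above the table.
- rack: Light wooden pin rack 70 x 170 x 80 mm, fixed; origin at the centre of its underside, y along its row of two holes (28 mm across, 45 mm either side of the middle). The taper pin stands in one hole, the plug in the other.
- block: Pivot block, fixed; origin under its centre, z up, 120 x 110 x 76 mm with foot rails. Wooden base 54 mm, 10 mm gap, dark cap board 12 mm; both have a hole 25 mm across, in line, through to the table. In the gap lies a loose steel disc 68 mm across, 8 mm thick, with a 25 mm hole of its own; its faces are 13 and 21 mm below the block's top.
- plug: Low wooden plug in the rack's other hole: flat cap 40 mm across and 12 mm thick on the rack's top, no handle, shank 23 mm; origin at the lower end of its shank. Leave it.
- jar: Clear jar with a steel lid, 64 mm across, 75 mm high; origin at the centre of its underside. Leave it.
- driver: Screwdriver lying on the table. Leave it.
- offcut: Wooden offcut 90 x 45 x 30 mm; origin at the centre of its underside. Leave it.
- clamp: Small wooden clamp with a steel screw, about 150 mm long and 77 mm high; origin at the centre of its underside. Leave it.
- hammer: Hammer lying on the far side of the table. Leave it.
- tape: Roll of yellow tape, 90 mm across, 20 mm high. Leave it.
Things that resemble listed ones, but are neither listed nor needed, are in the scene too. What is shaped like the part that bears pin_grip but white is not meant. Leave any red look-alike of the block alone.

How it is judged:
On the way, in this order (a step that is already met when the one before it is completed fails the run):
1. the pin is lifted clear of the rack (height (world z) of pin_tip above 0.082 m), for 0.1 s.
2. the pin's nose is through the disc's hole, inside the block (z of pin_tip in the frame of hole below -0.025 m and horizontal distance between pin_tip and hole below 0.014 m), for 0.1 s.
At the end, for the whole second after the job is handed in: The pin stands upright in the pivot block (within 0.05 rad), released and at rest, its collar seated on the cap board: underside within 2 mm of the board's top and within 3 mm of the hole's axis (horizontal distance between pin_seat and hole below 0.003 m and z of pin_seat in the frame of hole below 0.002 m and angle between pin_seat's own z axis and vertical below 0.05 rad and linear speed of pin below 0.02 m/s); the robot touches nothing.
It fails at once if the pin is forced: more than 50 N between it and the block with its disc (contact force between pin and block above 50 N).
It fails at once if another thing is disturbed: plug, jar, screwdriver, offcut, clamp, hammer or tape moved more than 30 mm (distance of any of plug, jar, driver, offcut, clamp, hammer, tape from where it was at the start of the episode above 0.03 m).
It also fails if it takes over 45 s, if anything falls off the work surface, if the arm or the gripper's body presses on something with over 40 N, if the wrist force passes 120 N, or if a joint passes its speed limit or range.

ROBOT

A 6-joint arm with a two-finger parallel gripper is mounted at the origin on the work surface. World frame = base frame: x ahead of the robot, y to its left, z up, the work surface at z = 0. Lengths are in m, angles in rad, forces in N, time in s.
With the tool pointing down it reaches from about 0.35 to 0.85 m from the base axis. Payload 8.1 kg.
Tool frame: the origin (TCP) lies midway between the tips of the shut fingers; the grasp point (between the pads) lies 19 mm behind it (robot.grip_point_offset is the distance from the TCP to the grasp point, in m); z points along the fingers, y is the line along which they close (so a half turn about z gives the same grasp; the last joint's range is limited). The gripper opens to 93 mm and grips with 3 to 60 N. Pads are 15 mm wide; open, the fingers measure 128 mm over their backs; the gripper's body (75 mm by 188 mm) begins 65 mm behind the grasp point.
Start: joints at [1.099, 0.13, 1.488, -0, 1.523, -0.085], TCP at [0.226, 0.556, 0.219] pointing down, gripper open.
Joint ranges: [-2.96, 2.96], [-0.89, 2.26], [0.02, 2.5], [-1.34, 4.48], [0, 2.73], [-2.66, 2.66]. Speed limits (rad/s): [2.39, 2.39, 2.79, 3.14, 3.14, 3.14].

INTERFACE

Orientations are given as a rotation vector (axis times angle).
In Python, from plant import robot, read_camera, job gives the robot as it stands.
- The arm moves only by the shell command python3 -m inch 'ROWS' [FORCE]. ROWS is JSON, one flat list of numbers, 5 for each row, row after row: the shift along the world's x, y, z in mm, then the turn about the world's z in degrees, then the opening in per cent of the stroke, from 0 (shut) to 100 (fully open). In form: [dx, dy, dz, yaw, hand, dx, dy, dz, yaw, hand, ...]. A call has 1 to 10 rows; each row is the pose to reach, as a shift and turn from the pose commanded when the call began; what a row does not reach only later rows make up. A row lasts 1/12 s, in which the tool goes at most 41.7 mm and 7.16 degrees, less where a joint would pass 70% of its speed; a pose out of reach is approached as far as the arm can. A call with a gripper value outside its range is refused whole. The fingers move at their own pace and stop on an object; FORCE is the grip in N (left out, the last holds). Time passes only in rows, so rows that repeat a pose let the fingers close. It gives the time, the measured TCP pose, the force, the opening and the grip force at its end, in the units of the state.
- robot.read_state(): the state, without advancing time (a new reading comes with each control period).
- read_camera(name): name is "side" or "top"; returns a dict with "image" (420x560x3 uint8, blue, green, red), "K" (3x3 intrinsics, pixels), "extrinsics" (4x4, takes a point from world to camera coordinates). Camera axes: x right, y down, z forward; pixel columns grow to the right and rows downward; lengths in m; the calibration is good to about 2 mm. A picture is of the moment at which its call begins. There is no depth.
- job.close_job(): hands the job in; it is judged then, once.
The state is a dict: "t": time; "q": joint angles; "dq": joint speeds; "joint_torque": joint torques, N m; "tool_pos": TCP position; "orientation": TCP orientation; "force": force on the tool from outside, world axes, zero at the start; "wrist_torque": the same for the moment, N m; "opening": finger opening in m; "gripper_force": force on a finger pad.
Only numpy, scipy, OpenCV 4.12 (cv2) and the standard library are available. Lean on these libraries where they do the work, as an engineer would, in place of code of your own. Each camera call takes 0.05 s, during which the arm holds its last target. There are 200 camera calls.

## Working session

There is one attempt and no reset: what is moved stays moved. The work goes in short steps, Python scripts to look and compute and a shell command to move; the robot and the scene stay as the last step left them, time stands still between calls to the robot, and variables do not carry over. Pictures are saved under pics/ and viewed, at most 10 in all, crops included, and the job is handed in when it is done.

```bash
mkdir -p pics; ls; python3 - <<'E'
from plant import robot, read_camera
import cv2
for n in("side","top"):
    c=read_camera(n); cv2.imwrite(f"pics/{n}0.png",c["image"]); print(n,c["K"].tolist(),c["extrinsics"].round(4).tolist())
s=robot.read_state(); print(s, robot.grip_point_offset)
E
```

```text
pics
side [[423.60687035179205, 0.0, 286.453888962365], [0.0, 423.60687035179205, 213.2936627813355], [0.0, 0.0, 1.0]] [[-0.9998, 0.0121, -0.0187, 0.5377], [0.022, 0.6702, -0.7419, 0.0798], [0.0035, -0.7421, -0.6703, 1.1239], [0.0, 0.0, 0.0, 1.0]]
top [[429.8223271049532, 0.0, 286.2335377250438], [0.0, 429.8223271049532, 209.35051767161622], [0.0, 0.0, 1.0]] [[-0.019, -0.9997, -0.0119, 0.0101], [-0.9902, 0.0204, -0.1381, 0.553], [0.1383, 0.0091, -0.9903, 1.3142], [0.0, 0.0, 0.0, 1.0]]
{'t': 0.1, 'q': array([ 1.09861513e+00,  1.31088346e-01,  1.48914958e+00,  4.95921574e-06,
        1.52299122e+00, -8.53888049e-02]), 'dq': array([ 0.00020748, -0.00176822, -0.00401708, -0.00228647, -0.00020103,
        0.00013649]), 'joint_torque': array([-6.22907628e-04, -5.61338353e+01, -4.93096626e+01,  7.69335986e-02,
        2.91252485e-02, -3.57645024e-05]), 'tool_pos': array([0.22607423, 0.55523765, 0.21770215]), 'orientation': array([-6.03704445e-01, -3.08257684e+00,  2.46884856e-03]), 'force': array([ 0.12411213,  0.0583111 , -1.01493656]), 'wrist_torque': array([ 0.02051696, -0.02556022,  0.01550473]), 'gripper_force': 0.0, 'opening': 0.09282435721197364} 0.0188
```

View pics/side0.png

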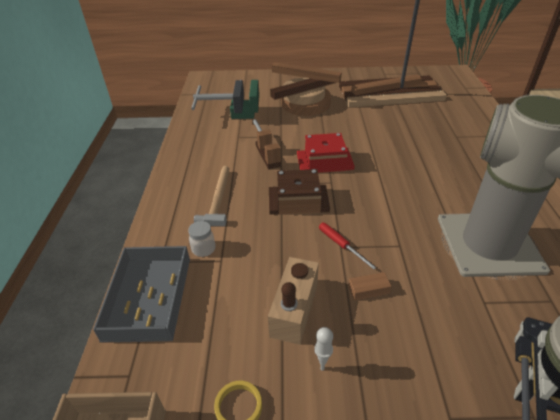

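View pics/top0.png

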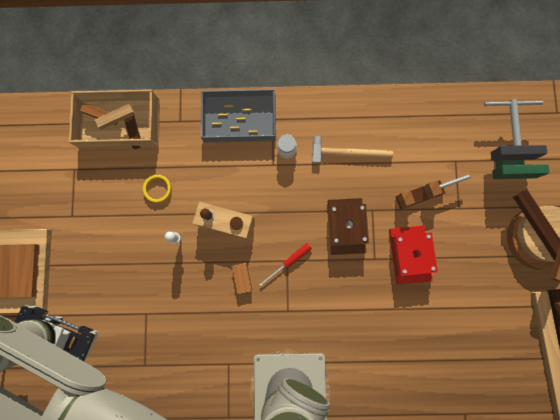

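Side view: the pin's handle is at about (289,293), the plug at (300,270), and the dark block's top at (298,182). Top view: the pin's ball is at (206,214), the plug at (236,223), and the block's hole at (349,225). The red block and the white pin are decoys. I'll enlarge these areas.

```bash
python3 - <<'E'
import cv2,numpy as np
s=cv2.imread("pics/side0.png");t=cv2.imread("pics/top0.png")
def c(im,x,y,w=66,h=50): return cv2.resize(im[y-h//2:y+h//2,x-w//2:x+w//2],(396,300),interpolation=cv2.INTER_CUBIC)
cv2.imwrite("pics/m1.png",np.vstack([np.hstack([c(t,347,225),c(t,222,219)]),np.hstack([c(s,298,183),c(s,293,297)])]))
E
cat > h.py <<'E'
import numpy as np,cv2
from plant import robot, read_camera
def ray(cam,uv,z):
    "pixel -> world point on plane z"
    K,E=cam["K"],np.array(cam["extrinsics"]);R,t=E[:3,:3],E[:3,3]
    o=-R.T@t; d=R.T@np.linalg.solve(K,[uv[0],uv[1],1]); return o+d*(z-o[2])/d[2]
def tri(c1,p1,c2,p2):
    P=[c["K"]@np.array(c["extrinsics"])[:3] for c in(c1,c2)]
    X=cv2.triangulatePoints(P[0],P[1],np.float64(p1),np.float64(p2))[:,0]; return X[:3]/X[3]
def proj(cam,X):
    p=cam["K"]@(np.array(cam["extrinsics"])@np.append(X,1))[:3]; return p[:2]/p[2]
E
```

```text
(no output)
```

View pics/m1.png

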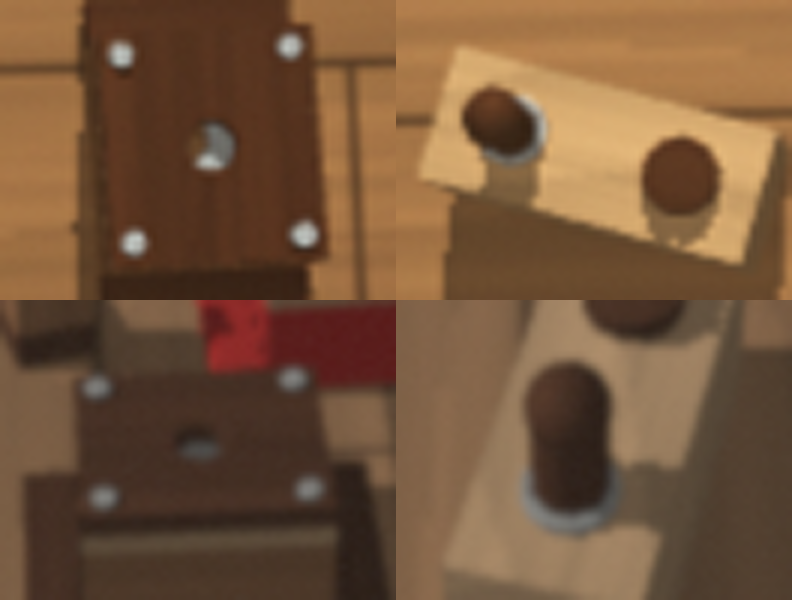

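```bash
python3 - <<'E'
from h import *
s=read_camera("side");t=read_camera("top")
f=lambda p,x,y:np.array([(p[0]+.5)/6-.5+x,(p[1]+.5)/6-.5+y])
S=[f(p,265,158) for p in[(96,87),(293,79),(103,197),(309,189)]]
T=[f(p,314,200) for p in[(121,54),(290,46),(134,242),(305,234)]]
for c,L in((s,S),(t,T)):
    W=np.array([ray(c,p,.078) for p in L]);print(W.round(4).tolist(),W.mean(0).round(4))
print("hole side",ray(s,f((199,143),265,158),.076),"top",ray(t,f((212,147),314,200),.076))
bs,bt=f((568-396,402-300),260,272),f((497-396,120),189,194)
X=tri(s,bs,t,bt);print("ball",X,proj(s,X)-bs,proj(t,X)-bt)
# rack top corners (top view), collar
R=[f((p[0]-396,p[1]),189,194) for p in[(461,47),(778,134),(744,264),(420,180)]]
W=np.array([ray(t,p,.08) for p in R]);print("rack",W.round(4).tolist(),W.mean(0))
print("collar side",ray(s,f((571-396,490-300),260,272),.086),"top",ray(t,f((511-396,129),189,194),.086))
E
```

```text
[[0.5508, -0.2315, 0.078], [0.4541, -0.2345, 0.078], [0.5477, -0.1459, 0.078], [0.4518, -0.1484, 0.078]] [ 0.5011 -0.1901  0.078 ]
[[0.5469, -0.1462, 0.078], [0.5492, -0.2321, 0.078], [0.4513, -0.1495, 0.078], [0.4536, -0.2355, 0.078]] [ 0.5002 -0.1908  0.078 ]
hole side [ 0.5017719  -0.18768626  0.076     ] top [ 0.49868668 -0.19080109  0.076     ]
ball [0.5336751  0.2357421  0.12905544] [0.46390001 0.067705  ] [ 0.03498595 -0.31463691]
rack [[0.5773, 0.2643, 0.08], [0.5292, 0.1026, 0.08], [0.4635, 0.1203, 0.08], [0.5094, 0.2845, 0.08]] [0.51985006 0.19294948 0.08      ]
collar side [0.53432661 0.24052734 0.086     ] top [0.53375688 0.23729216 0.086     ]
```

The hole is at about (0.5006, -0.1904) and the pin at about (0.5335, 0.2363), which matches the rack geometry. Next I'll move above the pin.

```bash
python3 -m inch '[307,-319,0,0,65,307,-319,0,0,65,307,-319,0,0,65,307,-319,0,0,65,307,-319,0,0,65,307,-319,0,0,65,307,-319,0,0,65,307,-319,0,0,65,307,-319,0,0,65,307,-319,0,0,65]' 30 && python3 -m inch '[0,0,0,0,65,0,0,0,0,65]'; python3 - <<'E'
from h import *
a=read_camera("side")["image"];b=read_camera("top")["image"]
s=robot.read_state();print(s["tool_pos"],s["orientation"],s["q"])
c=lambda im,x,y:cv2.resize(im[y-50:y+50,x-50:x+50],(400,400),interpolation=cv2.INTER_CUBIC)
cv2.imwrite("pics/m2.png",np.hstack([c(a,290,280),c(b,215,215)]))
E
```

```text
t: 1.03
tool_pos: [0.5163, 0.2536, 0.2186]
orientation: [0.604, 3.083, 0.0]
force: [-0.2, 0.8, 0.3]
opening: 0.0607
gripper_force: 0.0
t: 1.2
tool_pos: [0.5164, 0.2534, 0.2182]
orientation: [-0.61, -3.081, 0.001]
force: [-1.1, 0.1, 0.4]
opening: 0.0604
gripper_force: 0.0
[0.51480722 0.25568814 0.21833029] [-6.04408828e-01 -3.08197972e+00 -5.81933161e-06] [ 3.71464502e-01  6.34607222e-02  1.56004420e+00  4.89274507e-04
  1.51885138e+00 -8.12051515e-01]
```

View pics/m2.png

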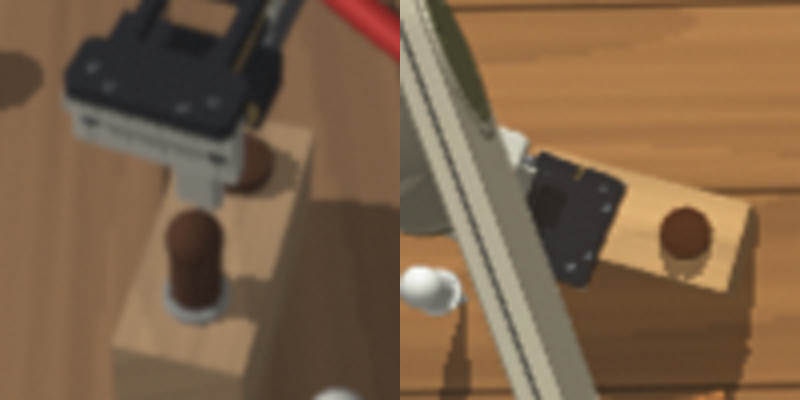

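The gripper hovers over the rack, short of the pin (left crop (195,260)). I'll finish the move, descend and close.

```bash
python3 -m inch '[18.5,-19.5,0,0,65,18.5,-19.5,-30,0,65,18.5,-19.5,-60,0,65,18.5,-19.5,-75,0,65,18.5,-19.5,-75,0,65,18.5,-19.5,-75,0,65]'; python3 - <<'E'
from h import *
a=read_camera("side");P=[]
for i in range(8): read_camera("top"); P.append(robot.read_state()["tool_pos"])
print(np.mean(P,0),np.std(P,0))
im=a["image"];y,x=290,290
cv2.imwrite("pics/m3.png",cv2.resize(im[y-50:y+50,x-60:x+60],(720,600),interpolation=cv2.INTER_CUBIC))
E
```

```text
t: 1.8
tool_pos: [0.5322, 0.2371, 0.143]
orientation: [-0.6, -3.082, 0.001]
force: [-0.3, -0.0, 0.4]
opening: 0.0605
gripper_force: 0.0
[0.53444522 0.23665862 0.14531562] [0.00021268 0.0003952  0.00053995]
```

View pics/m3.png

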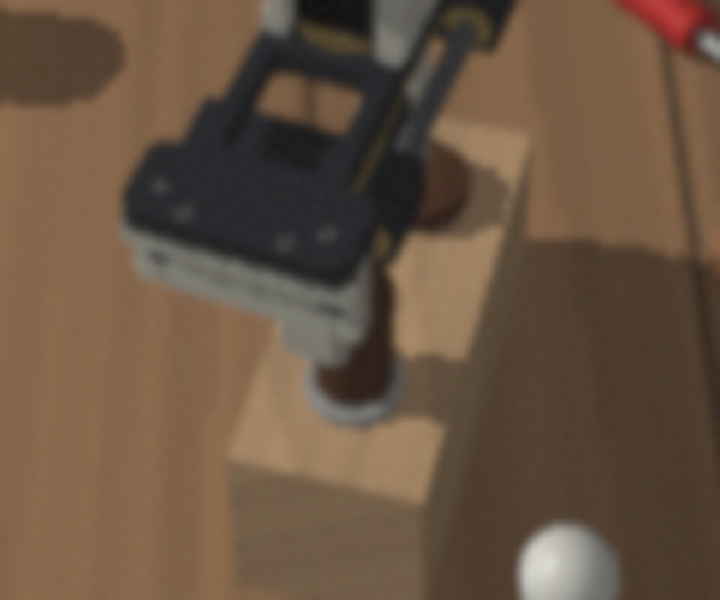

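The open fingers straddle the pin; the near finger is at crop (325,340) and the handle at (355,370), as expected. I'll descend and close.

```bash
python3 -m inch '[0,0,-30,0,65,0,0,-53,0,65,0,0,-53,0,65,0,0,-53,0,10,0,0,-53,0,10,0,0,-53,0,10,0,0,-53,0,10,0,0,-53,0,10,0,0,-53,0,10,0,0,-53,0,10]' 30; python3 -c "
from plant import robot;s=robot.read_state();print(s)"
```

```text
t: 3.08
tool_pos: [0.5347, 0.2364, 0.092]
orientation: [0.603, 3.081, 0.002]
force: [1.7, 0.2, 4.7]
opening: 0.0297
gripper_force: 30.0
{'t': 3.0833, 'q': array([ 3.28475872e-01,  1.81028883e-01,  1.66897734e+00,  7.67953122e-05,
        1.28923046e+00, -8.55603266e-01]), 'dq': array([-2.95812128e-05,  1.76039937e-03, -7.22886108e-04,  1.23383374e-03,
       -1.46012083e-03,  2.78075212e-03]), 'joint_torque': array([-2.39537358e-01, -5.20678353e+01, -4.29304469e+01, -3.83223302e-02,
        1.30412369e-01, -7.36828442e-04]), 'tool_pos': array([0.53467411, 0.23635058, 0.09198318]), 'orientation': array([6.03323038e-01, 3.08107193e+00, 1.94396976e-03]), 'force': array([1.70402033, 0.18107423, 4.67205784]), 'wrist_torque': array([ 0.0595924 ,  0.00392595, -0.00244417]), 'gripper_force': 30.000764429569244, 'opening': 0.029732002613257893}
```

Gripped, but the opening is 29.7 mm instead of 28, so the pads may be touching the ball. I'll regrip 3.5 mm lower.

```bash
python3 -m inch '[0,0,0,0,50,0,0,0,0,50,0,0,-3.5,0,50,0,0,-3.5,0,50,0,0,-3.5,0,10,0,0,-3.5,0,10,0,0,-3.5,0,10,0,0,-3.5,0,10,0,0,-3.5,0,10]' 30
```

```text
t: 3.83
tool_pos: [0.5337, 0.236, 0.0871]
orientation: [-0.604, -3.083, -0.0]
force: [1.2, 0.2, -1.4]
opening: 0.0297
gripper_force: 30.0
```

```bash
python3 -m inch '[0,0,20,0,10,0,0,50,0,10,0,0,80,0,10,0,0,105,0,10,0,0,105,0,10,0,0,105,0,10,0,0,105,0,10]' && python3 -m inch '[-33,-427,105,0,10,-33,-427,0,0,10,-33,-427,0,0,10,-33,-427,0,0,10,-33,-427,0,0,10,-33,-427,0,0,10,-33,-427,0,0,10,-33,-427,0,0,10]' | head -3 >/dev/null; python3 -c "
from plant import robot;s=robot.read_state();print(s)"
```

```text
t: 4.42
tool_pos: [0.533, 0.2357, 0.1904]
orientation: [-0.603, -3.081, 0.002]
force: [-0.7, -0.4, -1.7]
opening: 0.0293
gripper_force: 30.1
{'t': 5.0833, 'q': array([-2.88046991e-01, -8.19630754e-02,  1.75311440e+00, -2.35506571e-05,
        1.47458133e+00, -1.47223064e+00]), 'dq': array([-0.9608678 ,  0.11573073, -0.08755381,  0.0038905 , -0.03612055,
       -0.95456   ]), 'joint_torque': array([  5.84399745, -47.57780671, -48.40576172,  -0.12354915,
         0.66372637,   1.99140429]), 'tool_pos': array([ 0.50608373, -0.09655525,  0.19177378]), 'orientation': array([-6.02718958e-01, -3.07903251e+00, -5.77779565e-04]), 'force': array([ 1.53616824,  0.64979692, -1.44684644]), 'wrist_torque': array([-0.03555612, -0.08777067, -0.00029567]), 'gripper_force': 30.190431336595793, 'opening': 0.029693759219783657}
```

```bash
python3 -m inch '[0,0,0,0,10,0,0,0,0,10,0,0,0,0,10]'; python3 - <<'E'
from h import *
P=[]
for i in range(8): read_camera("top"); P.append(robot.read_state()["tool_pos"])
print(np.mean(P,0))
E
```

```text
t: 5.33
tool_pos: [0.5071, -0.0947, 0.1925]
orientation: [-0.605, -3.079, -0.001]
force: [0.2, 0.3, -2.1]
opening: 0.0296
gripper_force: 30.1
[ 0.50803748 -0.09383563  0.19401437]
```

```bash
python3 - <<'E'
from h import *
im=cv2.imread("pics/top0.png");hsv=cv2.cvtColor(im,cv2.COLOR_BGR2HSV)
for k in(1,2): print(hsv[217:233,342:357,k])
t=read_camera("top")
c=proj(t,[.5005,-.1905,.076]);print(c)
for z in(.076,.063,.054): print([proj(t,np.array([.5005,-.1905,z])+np.array(d)).round(2).tolist() for d in([0,0,0],[.0125,0,0],[0,.0125,0])])
E
```

```text
[[164 162 159 162 162 163 161 160 162 162 161 166 162 160 160]
 [162 162 162 161 163 163 166 167 162 164 158 161 165 166 163]
 [162 165 162 163 163 161 155 155 163 167 161 164 166 166 170]
 [160 167 160 161 161 144  96  70  89 140 166 162 166 164 165]
 [161 159 162 157 158 129  54  12  20  61 136 166 166 163 164]
 [164 160 161 158 157 135  67  14  14  25  68 154 163 164 161]
 [165 163 157 154 148 141  81  17  14  14  27 134 170 163 166]
 [163 163 157 149 150 137  74  19  14  16  26 123 165 165 165]
 [164 160 158 152 141  86  26  13  16  17  36 142 168 164 165]
 [161 163 162 155 103  33   9   9  10  22  68 157 168 164 162]
 [161 158 163 157  89  29  12  11  15  44 123 165 165 166 165]
 [158 162 164 162 151 117  94  94 106 147 164 165 166 164 162]
 [161 161 161 159 164 168 164 162 164 164 166 163 165 164 166]
 [161 161 164 160 162 161 169 167 165 166 163 166 167 164 165]
 [163 164 162 161 161 161 158 161 163 164 160 161 165 164 165]
 [161 159 165 164 161 162 162 159 163 161 163 161 162 167 166]]
[[ 84  82  82  82  82  83  87  89  85  85  84  86  88  89  89]
 [ 85  82  82  84  83  83  8
[... 408 characters left out ...]
 88]
 [ 84  83  84  92 101 107 118 121 110 107  99  81  88  90  88]
 [ 84  83  82  87 106 147 177 166 125 105  90  83  88  90  88]
 [ 84  84  80  83 109 152 170 167 151 105  87  82  88  89  88]
 [ 84  82  81  82  88  96 108 111 106  90  84  82  89  90  88]
 [ 84  84  81  82  84  82  81  82  87  87  83  83  88  90  86]
 [ 84  84  81  83  85  81  77  78  85  86  86  83  87  90  88]
 [ 83  84  82  84  84  81  79  79  86  87  86  84  88  90  88]
 [ 84  82  82  84  84  82  77  80  86  87  86  84  88  90  89]]
[348.79414622 223.49173704]
[[348.79, 223.49], [348.63, 219.41], [344.68, 223.57]]
[[348.23, 223.94], [348.08, 219.89], [344.16, 224.02]]
[[347.85, 224.24], [347.7, 220.22], [343.8, 224.32]]
```

```bash
python3 -m inch '[-5.5,-89.5,0,0,10,-5.5,-89.5,0,0,10,-5.5,-89.5,0,0,10,-5.5,-89.5,-15,0,10,-5.5,-89.5,-23,0,10,-5.5,-89.5,-23,0,10,-5.5,-89.5,-23,0,10]'; python3 - <<'E'
from h import *
a=read_camera("side")["image"];b=read_camera("top")["image"]
cv2.imwrite("pics/s4.png",a)
c=lambda im,x,y:cv2.resize(im[y-32:y+32,x-32:x+32],(400,400),interpolation=cv2.INTER_CUBIC)
cv2.imwrite("pics/m4.png",np.hstack([c(a,298,175),c(b,347,225)]))
E
```

```text
t: 6.37
tool_pos: [0.5021, -0.1838, 0.1708]
orientation: [-0.603, -3.081, -0.001]
force: [-0.6, 0.4, -2.4]
opening: 0.0295
gripper_force: 30.2
```

View pics/m4.png

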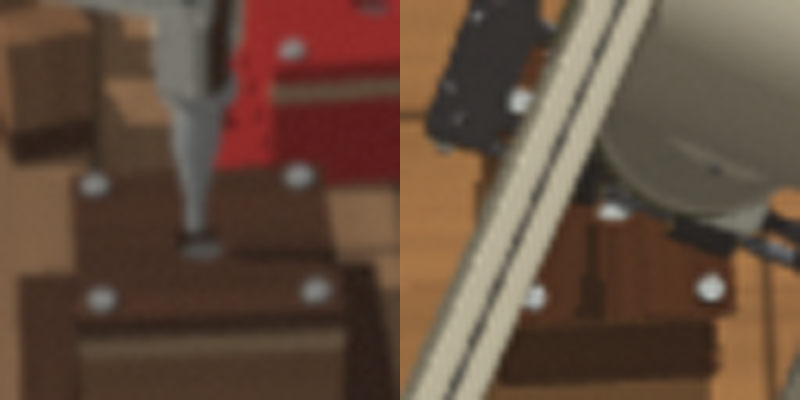

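```bash
python3 - <<'E'
from h import *
s=read_camera("side")
f=lambda x,y:np.array([(x+.5)/6.25-.5+266,(y+.5)/6.25-.5+143])
print("tip seen",f(195,238),"pred",proj(s,[.5025,-.1848,.089]),"hole pred",proj(s,[.5003,-.1905,.076]),"hole seen",f(202,243))
for z in(.087,.089,.091):print(ray(s,f(195,238),z))
print(np.array([ray(s,f(*p),.078) for p in[(94,185),(299,176),(101,299),(316,291)]]).mean(0))
E
```

```text
tip seen [296.78 180.66] pred [297.52240806 178.42022267] hole pred [298.23137901 180.80313219] hole seen [297.9  181.46]
[ 0.50484628 -0.17709653  0.087     ]
[ 0.50491969 -0.17451033  0.089     ]
[ 0.5049931  -0.17192413  0.091     ]
[ 0.50107618 -0.18992194  0.078     ]
```

```bash
python3 -m inch '[-0.5,0,-4,0,10,-0.5,0,-8,0,10,-0.5,0,-10,0,10,-0.5,0,-11,0,10,-0.5,0,-12,0,10,-0.5,0,-13,0,10,-0.5,0,-14,0,10]'; python3 -m inch '[0,0,-1,0,10,0,0,-2,0,10,0,0,-3,0,10,0,0,-4,0,10,0,0,-4,0,10]'
```

```text
t: 7.1
tool_pos: [0.5022, -0.1846, 0.1576]
orientation: [0.604, 3.083, -0.0]
force: [0.0, -0.2, -2.2]
opening: 0.0295
gripper_force: 30.2
t: 7.52
tool_pos: [0.5023, -0.1849, 0.1537]
orientation: [0.604, 3.083, -0.001]
force: [-0.4, -1.3, -3.2]
opening: 0.0299
gripper_force: 30.0
```

```bash
python3 -m inch '[0,0,-1,0,10,0,0,-2,0,10,0,0,-3,0,10,0,0,-4,0,10,0,0,-4,0,10]';python3 -m inch '[0,0,-1,0,10,0,0,-2,0,10,0,0,-3,0,10,0,0,-4,0,10,0,0,-4,0,10]'; python3 -m inch '[0,0,-1,0,10,0,0,-2,0,10,0,0,-2,0,10]'
```

```text
t: 7.93
tool_pos: [0.5019, -0.1846, 0.1491]
orientation: [-0.604, -3.082, 0.0]
force: [-0.8, -2.1, -3.0]
opening: 0.0301
gripper_force: 30.0
t: 8.35
tool_pos: [0.502, -0.1846, 0.1453]
orientation: [-0.604, -3.083, -0.0]
force: [-1.4, -1.8, -3.3]
opening: 0.0296
gripper_force: 30.0
t: 8.6
tool_pos: [0.5021, -0.1845, 0.1434]
orientation: [-0.604, -3.083, -0.0]
force: [-0.8, -0.9, -1.5]
opening: 0.0296
gripper_force: 30.0
```

```bash
python3 -m inch '[0,0,-1,0,10,0,0,-2,0,10,0,0,-3,0,10,0,0,-4,0,10,0,0,-4,0,10]';python3 -m inch '[0,0,-1,0,10,0,0,-2,0,10,0,0,-3,0,10,0,0,-3,0,10]'
```

```text
t: 9.02
tool_pos: [0.502, -0.1845, 0.1393]
orientation: [-0.604, -3.083, -0.0]
force: [-1.2, -1.6, -2.5]
opening: 0.0294
gripper_force: 30.0
t: 9.35
tool_pos: [0.5021, -0.1846, 0.1365]
orientation: [-0.604, -3.083, 0.0]
force: [-1.0, -3.1, -1.1]
opening: 0.0297
gripper_force: 30.0
```

```bash
python3 -m inch '[-0.4,-1,0,0,10,-0.5,-1.5,-1,0,10,-0.5,-1.5,-2,0,10,-0.5,-1.5,-3,0,10,-0.5,-1.5,-3,0,10]';python3 -m inch '[0,-0.5,-1,0,10,0,-1,-2,0,10,0,-1,-3,0,10,0,-1,-3,0,10]'
```

```text
t: 9.77
tool_pos: [0.5015, -0.1859, 0.1332]
orientation: [-0.604, -3.083, -0.0]
force: [0.2, -0.5, -2.3]
opening: 0.0298
gripper_force: 30.0
t: 10.1
tool_pos: [0.5015, -0.187, 0.1302]
orientation: [-0.604, -3.083, -0.0]
force: [-1.0, 0.1, -1.9]
opening: 0.0297
gripper_force: 30.0
```

```bash
python3 -m inch '[-0.3,-0.5,-1,0,10,-0.3,-1,-2,0,10,-0.5,-1.5,-3,0,10,-0.5,-2,-4,0,10,-0.5,-2,-4,0,10]';python3 -m inch '[-0.3,-0.5,0,0,10,-0.5,-1,-1,0,10,-0.7,-1.5,-2,0,10,-0.7,-1.5,-2,0,10]'
```

```text
t: 10.52
tool_pos: [0.501, -0.1891, 0.1263]
orientation: [-0.604, -3.083, -0.0]
force: [0.1, -0.4, -2.4]
opening: 0.0296
gripper_force: 30.0
t: 10.85
tool_pos: [0.5008, -0.1901, 0.1247]
orientation: [0.603, 3.082, 0.001]
force: [2.0, 3.1, -0.7]
opening: 0.0298
gripper_force: 30.3
```

```bash
python3 -m inch '[0,0,-1.5,0,10,0,0,-3,0,10,0,0,-4.5,0,10,0,0,-6,0,10,0,0,-6,0,10]';python3 -m inch '[0,0,-1.5,0,10,0,0,-3,0,10,0,0,-4.5,0,10,0,0,-6,0,10,0,0,-6,0,10]'
```

```text
t: 11.27
tool_pos: [0.5005, -0.1905, 0.1182]
orientation: [-0.604, -3.083, -0.0]
force: [3.2, 3.9, -1.3]
opening: 0.0298
gripper_force: 30.6
t: 11.68
tool_pos: [0.5003, -0.1906, 0.1121]
orientation: [-0.604, -3.083, 0.0]
force: [1.9, 2.7, -1.4]
opening: 0.0296
gripper_force: 30.7
```

Going well. The taper is pulling the disc over with only a few newtons.

```bash
python3 -m inch '[0,0,-1.5,0,10,0,0,-3,0,10,0,0,-4.5,0,10,0,0,-6,0,10,0,0,-6,0,10]';python3 -m inch '[0,0,-1,0,10,0,0,-2,0,10,0,0,-3,0,10,0,0,-4,0,10,0,0,-4,0,10]'
```

```text
t: 12.1
tool_pos: [0.5003, -0.1912, 0.1064]
orientation: [-0.604, -3.083, 0.002]
force: [0.2, -1.5, 1.9]
opening: 0.0297
gripper_force: 30.3
t: 12.52
tool_pos: [0.5004, -0.191, 0.1026]
orientation: [0.604, 3.083, -0.001]
force: [-1.9, -3.7, 3.5]
opening: 0.0295
gripper_force: 30.0
```

```bash
python3 -m inch '[-0.3,-0.7,0,0,10,-0.3,-0.7,0,0,10]';python3 -m inch '[0,0,-1,0,10,0,0,-2,0,10,0,0,-2,0,10]'
```

```text
t: 12.68
tool_pos: [0.5001, -0.1912, 0.1025]
orientation: [-0.604, -3.083, -0.0]
force: [-1.0, -2.0, 3.3]
opening: 0.0298
gripper_force: 30.3
t: 12.93
tool_pos: [0.5001, -0.1912, 0.1003]
orientation: [-0.604, -3.083, -0.0]
force: [0.3, -1.4, 3.5]
opening: 0.0296
gripper_force: 30.2
```

```bash
python3 -m inch '[-0.1,-0.5,0,0,10,-0.1,-0.5,-1,0,10,-0.1,-0.5,-2,0,10,-0.1,-0.5,-2,0,10]';python3 -m inch '[0,0,-1,0,10,0,0,-2,0,10,0,0,-2,0,10]'
```

```text
t: 13.27
tool_pos: [0.5, -0.1914, 0.0981]
orientation: [-0.604, -3.083, -0.001]
force: [1.0, 0.5, 0.8]
opening: 0.0296
gripper_force: 30.2
t: 13.52
tool_pos: [0.5, -0.1915, 0.0962]
orientation: [-0.604, -3.083, -0.001]
force: [2.4, 1.2, -0.3]
opening: 0.0296
gripper_force: 30.2
```

```bash
python3 -m inch '[0.2,0,-1,0,10,0.2,0,-2,0,10,0.2,0,-3,0,10,0.2,0,-3,0,10]';python3 -m inch '[0,0,-1,0,10,0,0,-2,0,10,0,0,-3,0,10,0,0,-3,0,10]'
```

```text
t: 13.85
tool_pos: [0.5, -0.1914, 0.0929]
orientation: [-0.604, -3.082, -0.001]
force: [1.6, 3.2, -0.8]
opening: 0.0295
gripper_force: 30.2
t: 14.18
tool_pos: [0.5001, -0.1915, 0.0902]
orientation: [-0.604, -3.083, -0.001]
force: [2.5, 3.7, -1.9]
opening: 0.0293
gripper_force: 30.2
```

```bash
python3 -m inch '[0.2,0.4,-1,0,10,0.2,0.4,-2,0,10,0.2,0.4,-3,0,10,0.2,0.4,-3,0,10]';python3 -m inch '[0,0,-1,0,10,0,0,-1.5,0,10,0,0,-1.5,0,10]'
```

```text
t: 14.52
tool_pos: [0.5003, -0.1914, 0.0874]
orientation: [-0.604, -3.083, 0.0]
force: [0.2, 3.0, -2.4]
opening: 0.0294
gripper_force: 30.5
t: 14.77
tool_pos: [0.5004, -0.1915, 0.086]
orientation: [-0.604, -3.083, 0.0]
force: [0.3, 2.3, -0.4]
opening: 0.0301
gripper_force: 30.6
```

```bash
python3 -m inch '[0,0.2,-0.7,0,10,0,0.2,-1.2,0,10,0,0.2,-1.2,0,10]';python3 -m inch '[0,0,-0.7,0,10,0,0,-0.7,0,10,0,0,-0.7,0,10]'; python3 - <<'E'
from h import *
a=read_camera("side")["image"]
cv2.imwrite("pics/m5.png",cv2.resize(a[135:235,240:360],(720,600),interpolation=cv2.INTER_CUBIC))
E
```

```text
t: 15.02
tool_pos: [0.5004, -0.1914, 0.0849]
orientation: [0.604, 3.083, -0.001]
force: [-0.5, 0.8, 1.3]
opening: 0.0298
gripper_force: 30.8
t: 15.27
tool_pos: [0.5005, -0.1914, 0.0843]
orientation: [0.604, 3.083, -0.001]
force: [-0.7, -0.1, 0.9]
opening: 0.0297
gripper_force: 30.5
```

View pics/m5.png

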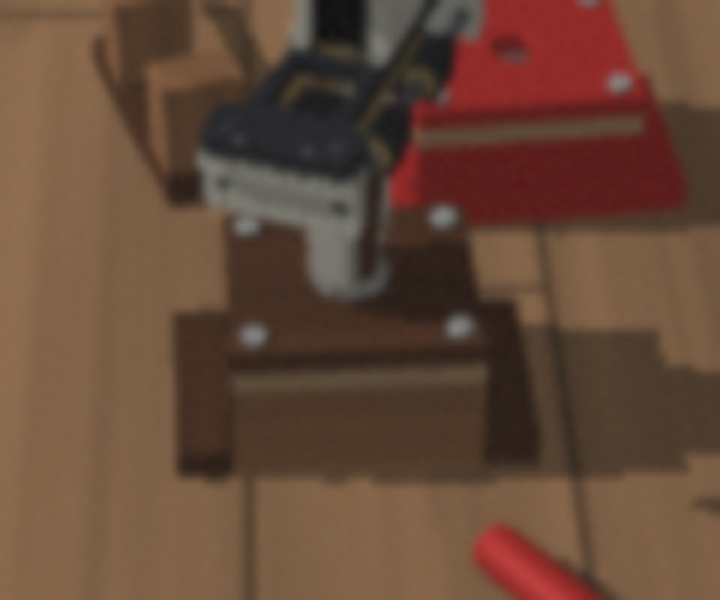

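The collar at crop (348,285) is on or almost on the board. I'll press gently until I feel it seat.

```bash
python3 -m inch '[0,0,-0.6,0,10,0,0,-0.6,0,10]';python3 -m inch '[0,0,-0.6,0,10,0,0,-0.6,0,10]';python3 -m inch '[0,0,-0.6,0,10,0,0,-0.6,0,10]'
```

```text
t: 15.48
tool_pos: [0.5006, -0.1914, 0.0837]
orientation: [0.604, 3.083, -0.0]
force: [0.7, -0.4, 0.7]
opening: 0.03
gripper_force: 30.3
t: 15.65
tool_pos: [0.5006, -0.1914, 0.0831]
orientation: [0.604, 3.083, -0.0]
force: [0.3, -0.9, 1.0]
opening: 0.0298
gripper_force: 30.3
t: 15.82
tool_pos: [0.5008, -0.1914, 0.083]
orientation: [0.604, 3.082, -0.001]
force: [-1.2, 0.1, 4.5]
opening: 0.0297
gripper_force: 30.4
```

```bash
python3 -m inch '[0,0,-0.5,0,10,0,0,-0.5,0,10]';python3 -m inch '[0,0,-0.5,0,10,0,0,-0.5,0,10]'
```

```text
t: 15.98
tool_pos: [0.501, -0.1915, 0.0829]
orientation: [0.604, 3.082, -0.001]
force: [-2.3, 1.3, 8.4]
opening: 0.0296
gripper_force: 30.7
t: 16.15
tool_pos: [0.5012, -0.1915, 0.0829]
orientation: [0.603, 3.081, -0.001]
force: [-3.0, 2.0, 10.3]
opening: 0.0295
gripper_force: 31.1
```

The height has stopped at 0.0829 while the force rises, so the collar is seated. I'll release and retreat straight up.

```bash
python3 -m inch '[0,0,0.5,0,60,0,0,0.5,0,60,0,0,0.5,0,60,0,0,0.5,0,60,0,0,0.5,0,60,0,0,0.5,0,60]'; python3 -m inch '[0,0,20,0,60,0,0,50,0,60,0,0,80,0,60,0,0,110,0,60,0,0,110,0,60]';python3 -m inch '[-120,120,0,0,60,-120,120,0,0,60,-120,120,0,0,60,-120,120,0,0,60,-120,120,0,0,60,-120,120,0,0,60]'; python3 - <<'E'
from h import *
a=read_camera("side")["image"];b=read_camera("top")["image"]
c=lambda im,x,y:cv2.resize(im[y-40:y+40,x-40:x+40],(400,400),interpolation=cv2.INTER_CUBIC)
cv2.imwrite("pics/m6.png",np.hstack([c(a,298,180),c(b,347,225)]))
E
```

```text
t: 16.65
tool_pos: [0.5002, -0.1911, 0.0816]
orientation: [-0.604, -3.082, -0.0]
force: [-0.8, -0.9, -0.1]
opening: 0.0558
gripper_force: 0.0
t: 17.07
tool_pos: [0.5036, -0.1927, 0.1992]
orientation: [0.602, 3.073, -0.004]
force: [1.2, -1.0, 1.8]
opening: 0.0556
gripper_force: 0.0
t: 17.57
tool_pos: [0.3796, -0.07, 0.1919]
orientation: [0.6, 3.082, -0.0]
force: [-0.0, 0.4, 0.1]
opening: 0.056
gripper_force: 0.0
```

View pics/m6.png

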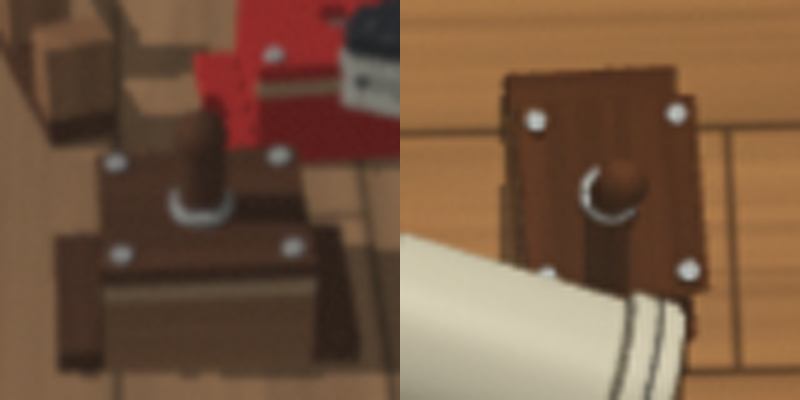

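The pin stands upright, with its collar flat on the board and centred (side crop (200,205), top crop (612,190)). The gripper is clear, so I'll hand in.

```bash
python3 -c "
from plant import job;print(job.close_job())"
```

```text
the job is handed in; nothing more can be done
None
```

The pin is seated in the pivot block with its collar flush on the cap board, the gripper is released and clear, and the job is handed in; the hand-in gave no verdict.

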